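Nest the washed rice moulds on the draining trays

TASK

Leave the washed rice moulds to drain, upside down as they are: nest the three round ones in the round tray and the two oblong ones in the oblong tray, the smallest first and each bigger one over it, so that every mould stands flat on the floor of its tray. Set each one down gently rather than dropping it, and leave the seasoning shaker and the rice scoop where they are.

Things in the scene. Friction and masses are not known exactly. Their poses are not given: they have to be found in the camera images.
- round_small (a point): the smallest round rice mould, a plain metal cup tapering from 44 mm at the mouth to 34 mm (outside diameters) at the flat closed end, 42 mm tall, wall and end 2 mm thick, standing upside down: closed flat end up, open mouth on the counter. This point is on its axis, half-way up (21 mm above the mouth's edge); z up
- round_medium (a point): the middle round rice mould, a plain metal cup tapering from 57 mm at the mouth to 46 mm (outside diameters) at the flat closed end, 54 mm tall, wall and end 2 mm thick, standing upside down: closed flat end up, open mouth on the counter. This point is on its axis, half-way up (27 mm above the mouth's edge); z up
- round_large (a point): the largest round rice mould, a plain metal cup tapering from 70 mm at the mouth to 58 mm (outside diameters) at the flat closed end, 66 mm tall, wall and end 2 mm thick, standing upside down: closed flat end up, open mouth on the counter. This point is on its axis, half-way up (33 mm above the mouth's edge); z up
- oblong_small (a point): the smaller oblong rice mould, a plain metal straight-sided box with rounded corners, 66 x 40 mm outside, 46 mm tall, wall and end 2 mm thick, standing upside down: closed flat end up, open mouth on the counter. This point is at its centre, half-way up (23 mm above the mouth's edge); x along the 66 mm sides, y along the 40 mm sides, z up. It is taken across its 40 mm width
- oblong_large (a point): the larger oblong rice mould, a plain metal straight-sided box with rounded corners, 86 x 60 mm outside, 62 mm tall, wall and end 2 mm thick, standing upside down: closed flat end up, open mouth on the counter. This point is at its centre, half-way up (31 mm above the mouth's edge); x along the 86 mm sides, y along the 60 mm sides, z up. It is taken across its 60 mm width
- round_tray: round steel draining tray with a perforated floor, fixed to the counter: 160 mm across outside, 152 mm inside, rim 12 mm above the counter, top of its floor 4 mm above the counter. Origin at the centre of its underside, on the counter; z up
- oblong_tray: oblong steel draining tray with a perforated floor, fixed to the counter: 180 x 150 mm outside, 172 x 142 mm inside, rim 12 mm above the counter, top of its floor 4 mm above the counter. Origin at the centre of its underside, on the counter; x along the 180 mm sides, z up
- shaker_tin: bystander, loose: round metal seasoning shaker with a domed perforated lid, 61 mm across, 90 mm tall; origin at the centre of its underside
- rice_scoop: bystander, loose: flat white plastic rice scoop lying on the counter, 204 mm long, 68 mm wide at the blade, 9 mm thick at most; x runs along it from handle to blade; its handle end is 95 mm behind the origin, the blade end 109 mm ahead; origin on the counter
Mind the look-alikes: they are no part of the job. Leave any yellow look-alike of the part that bears round_medium alone. What is shaped like the part that bears oblong_large but red is not meant.

How it is judged (in metres and radians):
At the end, for the whole second after the job is handed in: Moulds upside down, level within 0.06 rad, at rest, mouth on the floor of the right tray (height within 2.5 mm); round: small under middle under large, neighbouring axes within 8 mm; oblong: small under large, centres within 13 mm (z of round_small in the frame of round_tray between 0.0225 and 0.0275 m and horizontal distance between each of round_small, round_medium, round_large and round_tray below 0.055 m and angle between each of round_small, round_medium, round_large, oblong_small, oblong_large's own z axis and vertical below 0.06 rad and linear speed of each of round_small_mould, round_medium_mould, round_large_mould, oblong_small_mould, oblong_large_mould below 0.02 m/s and z of round_medium in the frame of round_tray between 0.0285 and 0.0335 m and z of round_large in the frame of round_tray between 0.0345 and 0.0395 m and z of oblong_small in the frame of oblong_tray between 0.0245 and 0.0295 m and horizontal distance between each of oblong_small, oblong_large and oblong_tray below 0.08 m and z of oblong_large in the frame of oblong_tray between 0.0325 and 0.0375 m and horizontal distance between round_medium and round_small below 0.008 m and horizontal distance between round_large and round_medium below 0.008 m and horizontal distance between oblong_large and oblong_small below 0.013 m); the robot touches nothing.
It fails at once if a mould is dropped or slammed into its tray (faster than 0.7 m/s in the last 12 mm) ((horizontal distance between round_small and round_tray below 0.08 m and z of round_small in the frame of round_tray below 0.037 m and linear speed of round_small_mould above 0.7 m/s) or (horizontal distance between round_medium and round_tray below 0.08 m and z of round_medium in the frame of round_tray below 0.043 m and linear speed of round_medium_mould above 0.7 m/s) or (horizontal distance between round_large and round_tray below 0.08 m and z of round_large in the frame of round_tray below 0.049 m and linear speed of round_large_mould above 0.7 m/s) or (horizontal distance between oblong_small and oblong_tray below 0.08 m and z of oblong_small in the frame of oblong_tray below 0.039 m and linear speed of oblong_small_mould above 0.7 m/s) or (horizontal distance between oblong_large and oblong_tray below 0.08 m and z of oblong_large in the frame of oblong_tray below 0.047 m and linear speed of oblong_large_mould above 0.7 m/s)).
It fails at once if a bystander (shaker, scoop) is moved more than 25 mm or tipped over (distance of any of shaker_tin, rice_scoop from where it was at the start of the episode above 0.025 m or angle between any of shaker_tin, rice_scoop's own z axis and vertical above 0.5 rad).
It also fails if it takes over 115 s, if anything falls off the work surface, if the arm or the gripper's body presses on something with over 40 N, if the wrist force passes 120 N, or if a joint passes its speed limit or range.

ROBOT

A 6-joint arm with a two-finger parallel gripper is mounted at the origin on the work surface. World frame = base frame: x ahead of the robot, y to its left, z up, the work surface at z = 0. Lengths are in mm, angles in rad, forces in N, time in s.
With the tool pointing down it reaches from about 400 to 925 mm from the base axis. Payload 3.4 kg.
Tool frame: the origin (TCP) lies at the very end of the fingers, on their centre line; the grasp point (between the pads) lies 19 mm behind it; z points along the fingers, y is the direction in which the jaws open and shut (so a half turn about z gives the same grasp; the last joint's range is limited). The gripper opens to 85 mm and grips with 20 to 120 N. Pads are 22 mm wide; open, the fingers measure 114 mm over their backs; the gripper's body (76 mm by 85 mm) begins 54 mm behind the grasp point. The pads swing forward as they close: fully open they stand 13 mm farther back than shut.
Start: joints at [-1.204, 0.307, 1.506, -0, 1.328, -0.073], TCP at [245.309, -520.052, 231.305] pointing down, gripper open.
Joint ranges: [-3.12, 3.12], [-1.05, 2.28], [0.14, 2.33], [-1.42, 4.57], [0.1, 2.73], [-2.68, 2.68]. Speed limits (rad/s): [2.57, 2.57, 3.14, 3.14, 3.14, 3.14].

INTERFACE

Orientations are given as a 3x3 rotation matrix whose columns are the frame's x, y, z axes.
In Python, from bench import bot, cams gives the robot as it stands. The module is installed in compiled form; this text tells all that it offers.
- The arm moves only by the tool play_rows, never from a script. Its argument "plan" is a list that holds one entry, the list of rows, each a list of 6 numbers: the shift along the tool's x, y, z in mm, then the turn, a rotation vector about the tool's x, y, z in degrees. In form: [[[x, y, z, wx, wy, wz], ...]]. A call has 1 to 8 rows; each row is the pose to reach, as a shift and turn from the pose measured when the call began, along the tool's axes at that moment; what a row does not reach only later rows make up. A row lasts 1/10 s, in which the tool goes at most 50 mm and 8.59 degrees, less where a joint would pass 70% of its speed; a pose out of reach is approached as far as the arm can. A call with a gripper value outside its range is refused whole. "gripper" is the closure, from -1 (fully open) to 1 (shut), set as the call begins (left out, the last holds). The fingers move at their own pace and stop on an object; "grip_force" is the grip in N (left out, the last holds). Time passes only in rows, so rows that repeat a pose let the fingers close. It gives the time, the measured TCP pose, the force and the opening at its end, in the units of the state.
- bot.get_state(): the state, without advancing time (a new reading comes with each control period).
- cams.grab_frame(name): name is "scene" or "top"; returns the picture (400x640x3 uint8, red, green, blue); there is no depth.
- cams.calibration(name): a dict with "camera_matrix" (3x3 intrinsics, pixels), "camera_from_world" (4x4, takes a point from world to camera coordinates). Camera axes: x right, y up, looking along -z (the intrinsics and any distortion apply to the point x, -y, -z); pixel columns grow to the right and rows downward; lengths in mm; the calibration is good to about 2 mm. A picture is of the moment at which its call begins. calibration takes no time and is no camera call.
- bot.finish_job(): hands the job in, once; it reports no verdict.
The state is a dict: "t": time; "qpos": joint angles; "joint_velocities": joint speeds; "effort": joint torques, N m; "tool_pos": TCP position; "tcp_rot": TCP orientation; "wrist_force": force on the tool from outside, world axes, zero at the start; "ft_torque": the same for the moment, N m; "grip_width": opening from 0.0 (shut) to 1.0 (fully open).
Only numpy, scipy, OpenCV 4.12 (cv2) and the standard library are available. Lean on these libraries where they do the work, as an engineer would, in place of code of your own. Each camera call takes 0.05 s, during which the arm holds its last target. There are 200 camera calls.

## Working session

There is one attempt and no reset: what is moved stays moved. The work goes in short steps, Python scripts to look and compute and a tool call to move; the robot and the scene stay as the last step left them, time stands still between calls to the robot, and variables do not carry over. Pictures are saved under pics/ and viewed, about 12 in all and at most 16, crops included, and the job is handed in when it is done.

Besides the shell and the picture viewer there is one more tool, called after "Call:" in YAML: its name, and indented under it one key for each argument. play_rows: Moves the arm, as the interface text tells. Its arguments: {"type":"object","properties":{"plan":{"type":"array","items":{"type":"array","items":{"type":"array","items":{"type":"number"}}}},"gripper":{"type":"number"},"grip_force":{"type":"number"}},"required":["plan"]}

```bash
mkdir -p pics; python3 - <<'E'
from bench import bot,cams
import cv2,numpy as np
for n in("scene","top"):
    im=cams.grab_frame(n);cv2.imwrite(f"pics/{n}0.png",im[...,::-1])
    c=cams.calibration(n);print(n,np.round(c["camera_matrix"],1).tolist(),np.round(c["camera_from_world"],3).tolist(),[k for k in c])
s=bot.get_state();print({k:np.round(v,3).tolist() for k,v in s.items()})
E
```

```text
scene [[446.3, 0.0, 319.6], [0.0, 446.3, 201.8], [0.0, 0.0, 1.0]] [[-0.302, 0.953, -0.001, 184.229], [-0.836, -0.264, 0.481, 488.385], [0.458, 0.146, 0.877, -1499.573], [0.0, 0.0, 0.0, 1.0]] ['camera_matrix', 'camera_from_world']
top [[459.1, 0.0, 325.0], [0.0, 459.1, 194.7], [0.0, 0.0, 1.0]] [[0.01, -1.0, 0.001, 15.596], [0.998, 0.01, 0.066, -613.334], [-0.066, 0.0, 0.998, -961.849], [0.0, 0.0, 0.0, 1.0]] ['camera_matrix', 'camera_from_world']
{'t': 0.1, 'qpos': [-1.203, 0.307, 1.508, 0.0, 1.328, -0.073], 'joint_velocities': [-0.0, -0.002, -0.005, 0.001, 0.001, 0.002], 'effort': [0.0, -45.853, -25.261, -0.0, 0.006, -0.0], 'tool_pos': [245.087, -519.433, 230.48], 'tcp_rot': [[0.904, 0.427, -0.001], [0.427, -0.904, 0.002], [0.0, -0.002, -1.0]], 'wrist_force': [-0.229, 0.75, 0.161], 'ft_torque': [0.032, -0.019, 0.011], 'grip_width': 0.998}
```

View pics/scene0.png

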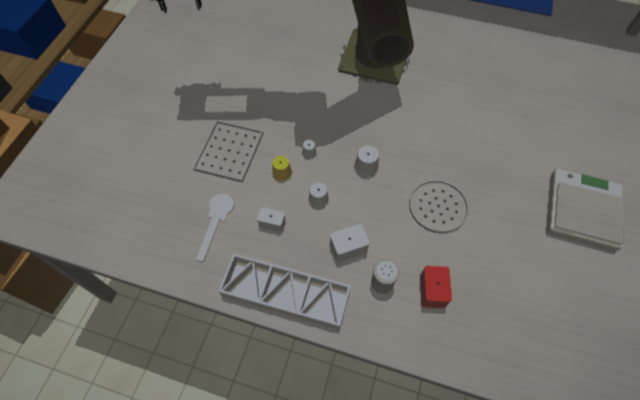

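View pics/top0.png

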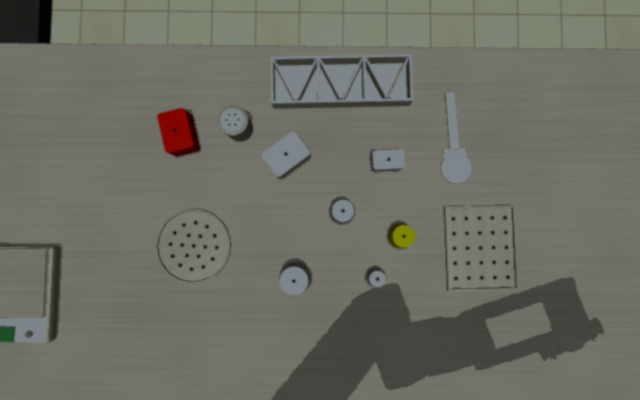

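```bash
cat > h.py <<'E'
from bench import bot,cams
import cv2,numpy as np
def ray(n,uv,z):
    c=cams.calibration(n);K=c["camera_matrix"];T=np.array(c["camera_from_world"])
    d=np.linalg.inv(K)@np.array([uv[0],uv[1],1.]);d=np.array([d[0],-d[1],-d[2]])
    R=T[:3,:3];o=-R.T@T[:3,3];w=R.T@d
    return (o+w*(z-o[2])/w[2])
def proj(n,p):
    c=cams.calibration(n);T=np.array(c["camera_from_world"]);q=T[:3,:3]@np.array(p,float)+T[:3,3]
    q=np.array(c["camera_matrix"])@np.array([q[0],-q[1],-q[2]]);return q[:2]/q[2]
def snap(n,name):
    im=cams.grab_frame(n);cv2.imwrite(f"pics/{name}.png",im[...,::-1]);return im
def dot(im,uv,r=5):
    u,v=map(int,np.round(uv));g=im[v-r:v+r+1,u-r:u+r+1].astype(float).sum(2)
    w=np.clip(np.percentile(g,60)-60-g,0,None);yy,xx=np.mgrid[v-r:v+r+1,u-r:u+r+1]
    return np.array([(w*xx).sum(),(w*yy).sum()])/w.sum()
E
python3 - <<'E'
from h import *
ims={n:cv2.imread(f"pics/{n}0.png")[...,::-1] for n in("scene","top")}
P={"rs":((377,279),(309,146),42),"rm":((343,211),(318,190),54),"rl":((294,281),(368,154),66),"os":((388,159),(271,216),46),"ol":((286,154),(349,239),62),
"yel":((404,236),(281,162),54),"shaker":((234,122),(386,272),90)}
for k,(t,s,z) in P.items():
    a=dot(ims["top"],t);b=dot(ims["scene"],s)
    A=ray("top",a,z);B=ray("scene",b,z);print(k,a.round(1),b.round(1),A.round(1),B.round(1),"r",np.hypot(*A[:2]).round())
g=cv2.cvtColor(ims["top"],cv2.COLOR_RGB2GRAY);hsv=cv2.cvtColor(ims["top"],cv2.COLOR_RGB2HSV)
for k,z in(("os",46),("ol",62)):
    u,v=P[k][0];m=(hsv[...,1]<30)&(g>g[v-3:v+4,u-9:u+10].max()-45);m=m.astype(np.uint8)
    m=cv2.morphologyEx(m,cv2.MORPH_CLOSE,np.ones((5,5)))
    for c in cv2.findContours(m,0,1)[0]:
        if cv2.pointPolygonTest(c,(u,v),False)>0 and cv2.contourArea(c)<5000:
            r=cv2.minAreaRect(c);q=np.array([ray("top",p,z)[:2] for p in cv2.boxPoints(r)])
            for i in(0,1):
                e=q[i+1]-q[i];print(k,np.hypot(*e).round(1),np.degrees(np.arctan2(e[1],e[0])).round(1),q.mean(0).round(1))
# tray holes
for k,box in(("round",(155,205,235,285)),("obl",(440,200,520,295))):
    x0,y0,x1,y1=box;gg=g[y0:y1,x0:x1].astype(float);bh=cv2.morphologyEx(g[y0:y1,x0:x1],cv2.MORPH_BLACKHAT,np.ones((7,7)))
    n,l,st,ce=cv2.connectedComponentsWithStats((bh>50).astype(np.uint8))
    c=np.array([ce[i] for i in range(1,n) if 3<=st[i,4]<25])+[x0,y0];r=cv2.minAreaRect(c.astype(np.float32))
    print(k,len(c),r,ray("top",r[0],4).round(1),ray("top",c.mean(0),4).round(1))
    print([ray("top",p,4)[:2].round() .tolist() for p in cv2.boxPoints(r)])
t=ims["top"][90:300,150:530];s=ims["scene"][130:310,180:480]
cv2.imwrite("pics/crop0.png",cv2.resize(t,None,fx=2.1,fy=2.1,interpolation=2)[...,::-1])
E
```

```text
rs [377.2 278.7] [309.4 149.4] [438.9 -87.8  42. ] [455.6 -79.2  42. ] r 448.0
rm [342.5 210.4] [318.1 189.2] [579.  -14.7  54. ] [579.6 -13.8  54. ] r 579.0
rl [293.3 280.6] [367.8 153.4] [436.   83.9  66. ] [436.2  84.3  66. ] r 444.0
os [388.3 158.9] [270.3 215.6] [ 688.  -110.1   46. ] [ 688.3 -109.5   46. ] r 697.0
ol [285.4 153.5] [349.2 238.2] [694.7 104.2  62. ] [695.4 104.3  62. ] r 702.0
yel [403.5 235.8] [280.8 162.2] [ 528.  -140.3   54. ] [ 528.5 -138.1   54. ] r 546.0
shaker [234.  122.4] [386.2 271.3] [752.1 205.8  90. ] [763.  211.4  90. ] r 780.0
round 19 ((193.0703125, 245.39706420898438), (44.714263916015625, 45.43397521972656), 19.039817810058594) [501.7 305.4   4. ] [501.6 305.2   4. ]
[[471.0, 366.0], [563.0, 337.0], [533.0, 245.0], [441.0, 274.0]]
obl 25 ((480.1667175292969, 247.5873260498047), (60.39749526977539, 52.33149337768555), 88.07250213623047) [ 503.2 -314.4    4. ] [ 503.3 -314.2    4. ]
[[566.0, -256.0], [571.0, -370.0], [441.0, -372.0], [436.0, -260.0]]
```

View pics/crop0.png

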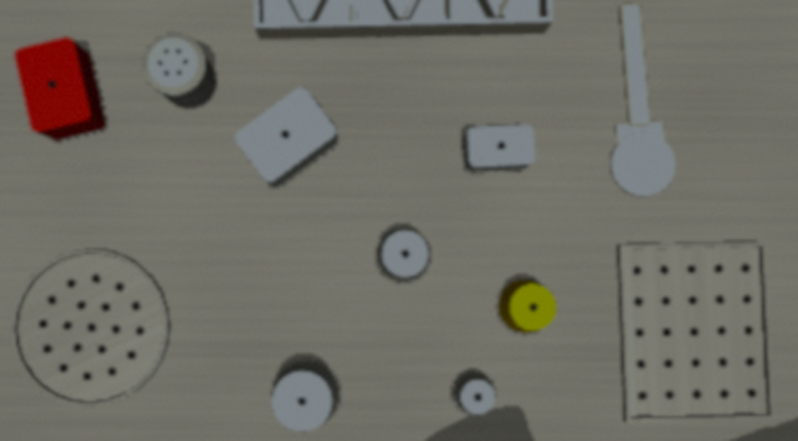

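Both views agree within about 1 mm, apart from round_small, where my scene-view seed was off. For round_medium the candidates are silver (343,211) and yellow (404,236). For oblong_large they are silver (286,154) and red (178,131). The crop confirms the silver ones are meant, since the yellow and red ones are the excluded look-alikes.

```bash
cat >> h.py <<'E'
from scipy.spatial.transform import Rotation as Ro
def go(*tg):
    """x,y,z,yaw(deg) -> shift/turn row from present pose"""
    s=bot.get_state();R=np.array(s["tcp_rot"]);p=np.array(s["tool_pos"])
    a=np.radians(tg[3]);D=np.array([[np.cos(a),np.sin(a),0],[np.sin(a),-np.cos(a),0],[0,0,-1]])
    r=np.r_[R.T@(np.array(tg[:3])-p),np.degrees(Ro.from_matrix(R.T@D).as_rotvec())]
    print(tg,"->",r.round(1).tolist(),"from",p.round(1))
E
python3 - <<'E'
from h import *
im=cv2.imread("pics/top0.png");hsv=cv2.cvtColor(im,cv2.COLOR_BGR2HSV)
for k,(u,v),z in(("os",(388,159),46),("ol",(286,154),62)):
  for th in(150,165):
    x0,y0=u-40,v-40;h=hsv[y0:y0+80,x0:x0+80];m=((h[...,2]>th)&(h[...,1]<28)).astype(np.uint8)
    m=cv2.morphologyEx(cv2.morphologyEx(m,cv2.MORPH_CLOSE,np.ones((5,5))),cv2.MORPH_OPEN,np.ones((3,3)))
    c=max(cv2.findContours(m,0,1)[0],key=cv2.contourArea);r=cv2.minAreaRect((c+[x0,y0]).astype(np.float32))
    q=np.array([ray("top",p,z)[:2] for p in cv2.boxPoints(r)])
    for i in(0,1):
        e=q[i+1]-q[i];print(k,th,np.hypot(*e).round(1),np.degrees(np.arctan2(e[1],e[0])).round(1),q.mean(0).round(1))
go(439,-88,150,25.3)
E
```

```text
Traceback (most recent call last):
ValueError: max() iterable argument is empty
```

```bash
python3 - <<'E'
from h import *
im=cv2.imread("pics/top0.png");hsv=cv2.cvtColor(im,cv2.COLOR_BGR2HSV)
for k,(u,v),z in(("os",(388,159),46),("ol",(286,154),62)):
    top=np.median(im[v-5:v+6,u-9:u+10].reshape(-1,3),0);bg=np.median(im[v-38:v+39,u-38:u+39].reshape(-1,3),0)
    x0,y0=u-40,v-40;h=im[y0:y0+80,x0:x0+80].astype(float)
    ax=top-bg;f=((h-bg)@ax)/(ax@ax);print(k,top,bg)
    m=((f>.5)).astype(np.uint8)
    m=cv2.morphologyEx(cv2.morphologyEx(m,cv2.MORPH_CLOSE,np.ones((5,5))),cv2.MORPH_OPEN,np.ones((3,3)))
    for c in cv2.findContours(m,0,1)[0]:
        if cv2.pointPolygonTest(c,(40,40),False)<0: continue
        r=cv2.minAreaRect((c+[x0,y0]).astype(np.float32));q=np.array([ray("top",p,z)[:2] for p in cv2.boxPoints(r)])
        for i in(0,1):
            e=q[i+1]-q[i];print(k,np.hypot(*e).round(1),np.degrees(np.arctan2(e[1],e[0])).round(1),q.mean(0).round(1))
go(439,-88,150,25.3)
E
```

```text
os [138. 133. 125.] [104. 113. 114.]
os 62.9 -89.4 [ 687.8 -111.5]
os 38.0 179.9 [ 687.8 -111.5]
ol [138. 133. 125.] [104. 114. 114.]
ol 85.2 -52.6 [695.2 105.1]
ol 58.7 -143.2 [695.2 105.1]
(439, -88, 150, 25.3) -> [359.4, -307.3, 81.1, -0.1, -0.0, -0.0] from [ 245.1 -519.4  230.5]
```

Call:
play_rows:
  plan:
    - [[37,-32,8,0,0,0],[74,-64,16,0,0,0],[111,-96,25,0,0,0],[148,-128,33,0,0,0],[185,-160,41,0,0,0],[222,-192,50,0,0,0],[259,-224,58,0,0,0],[296,-256,66,0,0,0]]
  gripper: -1
  grip_force: 40

```text
t: 0.9
tool_pos: [403.7, -159.6, 164.6]
tcp_rot: [[0.905, 0.426, -0.001], [0.426, -0.905, 0.002], [0.0, -0.002, -1.0]]
wrist_force: [1.2, -1.3, -0.1]
grip_width: 1.006
```

```bash
python3 - <<'E'
from h import *
go(439,-88,100,25.3); go(439,-88,6,25.3)
E
```

```text
(439, -88, 100, 25.3) -> [62.4, -49.6, 64.7, -0.1, -0.0, -0.1] from [ 403.7 -159.6  164.6]
(439, -88, 6, 25.3) -> [62.4, -49.4, 158.7, -0.1, -0.0, -0.1] from [ 403.7 -159.6  164.6]
```

Call:
play_rows:
  plan:
    - [[31,-25,25,0,0,0],[62,-49,50,0,0,0],[62,-49,75,0,0,0],[62,-49,100,0,0,0],[62,-49,125,0,0,0],[62,-49,145,0,0,0],[62,-49,157,0,0,0],[62,-49,157,0,0,0]]

```text
t: 1.7
tool_pos: [437.3, -88.1, 6.1]
tcp_rot: [[0.905, 0.426, -0.005], [0.426, -0.905, 0.003], [-0.003, -0.005, -1.0]]
wrist_force: [-0.8, -0.2, -0.3]
grip_width: 1.004
```

```bash
python3 - <<'E'
from h import *
go(439,-88,6,25.3); im=snap("scene","g1");snap("top","g1t");u,v=map(int,proj("scene",(439,-88,30)))
cv2.imwrite("pics/g1c.png",cv2.resize(im[v-50:v+50,u-70:u+70],None,fx=4,fy=4,interpolation=2)[...,::-1])
E
```

```text
(439, -88, 6, 25.3) -> [1.6, 0.7, 0.0, -0.3, 0.2, -0.1] from [437.3 -88.1   6.1]
```

View pics/g1c.png

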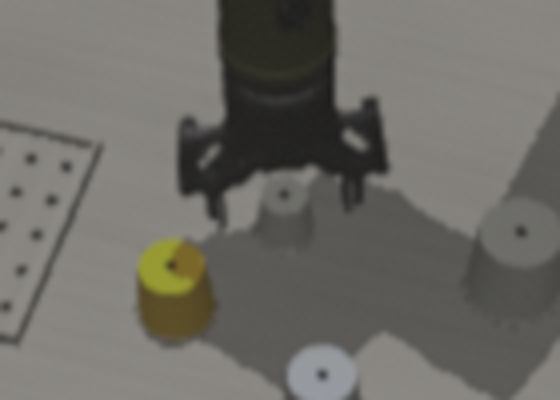

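The crop shows round_small centred between the finger tips, with the mould at (285,215) and the tip midpoint at about (284,213). Closing now.

Call:
play_rows:
  plan:
    - [[2,1,0,0,0,0],[2,1,0,0,0,0],[2,1,0,0,0,0],[2,1,0,0,0,0],[2,1,0,0,0,0],[2,1,0,0,0,0],[2,1,0,0,0,0],[2,1,0,0,0,0]]
  gripper: 1
  grip_force: 40

```text
t: 2.6
tool_pos: [441.4, -88.7, 8.6]
tcp_rot: [[0.905, 0.426, 0.0], [0.426, -0.905, 0.002], [0.001, -0.001, -1.0]]
wrist_force: [-0.3, 0.5, 7.2]
grip_width: 0.448
```

Call:
play_rows:
  plan:
    - [[0,0,-15,0,0,0],[0,0,-40,0,0,0],[0,0,-70,0,0,0],[0,0,-100,0,0,0],[0,0,-120,0,0,0]]

```text
t: 3.1
tool_pos: [441.9, -89.0, 130.8]
tcp_rot: [[0.905, 0.426, 0.003], [0.426, -0.905, 0.001], [0.003, 0.0, -1.0]]
wrist_force: [0.4, -0.5, -0.2]
grip_width: 0.453
```

```bash
python3 - <<'E'
from h import *
go(502,305,120,25.3); snap("scene","g2")
im=cams.grab_frame("top")
im=snap("scene","g2");u,v=map(int,proj("scene",(439,-88,130)))
cv2.imwrite("pics/g2c.png",cv2.resize(im[v-50:v+50,u-70:u+70],None,fx=4,fy=4,interpolation=2)[...,::-1])
E
```

```text
(502, 305, 120, 25.3) -> [222.4, -330.8, 11.2, 0.0, -0.2, -0.1] from [441.9 -89.  130.8]
```

View pics/g2c.png

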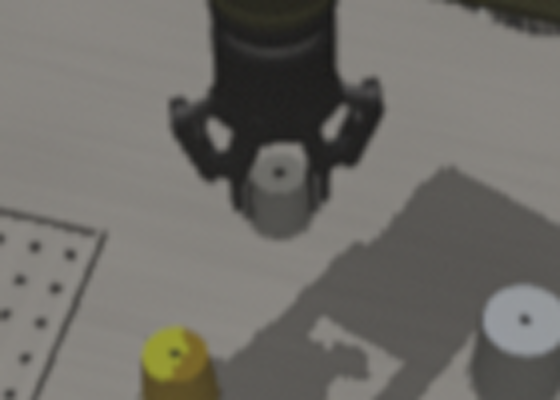

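round_small is held level between the pads, dot at (279,172) in the crop, clear of everything.

Call:
play_rows:
  plan:
    - [[20,-30,0,0,0,0],[50,-74,0,0,0,0],[80,-119,0,0,0,0],[110,-164,0,0,0,0],[140,-208,0,0,0,0],[170,-253,0,0,0,0],[200,-297,5,0,0,0],[222,-331,15,0,0,0]]

```text
t: 4.05
tool_pos: [499.7, 293.5, 116.4]
tcp_rot: [[0.904, 0.427, 0.003], [0.427, -0.904, -0.0], [0.003, 0.001, -1.0]]
wrist_force: [0.7, -1.5, -0.5]
grip_width: 0.449
```

```bash
python3 - <<'E'
from h import *
go(502,305,13,25.3)
E
```

```text
(502, 305, 13, 25.3) -> [6.7, -9.5, 103.4, 0.1, -0.2, -0.0] from [499.7 293.5 116.4]
```

Call:
play_rows:
  plan:
    - [[7,-9,10,0,0,0],[7,-9,30,0,0,0],[7,-9,50,0,0,0],[7,-9,70,0,0,0],[7,-9,85,0,0,0],[7,-9,95,0,0,0],[7,-9,99,0,0,0],[7,-9,101,0,0,0]]

```text
t: 4.85
tool_pos: [502.0, 304.1, 14.5]
tcp_rot: [[0.904, 0.426, 0.002], [0.426, -0.904, -0.001], [0.001, 0.002, -1.0]]
wrist_force: [-0.2, 0.4, -0.8]
grip_width: 0.452
```

Call:
play_rows:
  plan:
    - [[0,0,0.5,0,0,0],[0,0,1,0,0,0],[0,0,1,0,0,0]]

```text
t: 5.15
tool_pos: [502.5, 304.3, 14.1]
tcp_rot: [[0.904, 0.427, 0.003], [0.427, -0.904, -0.0], [0.002, 0.002, -1.0]]
wrist_force: [-0.7, -0.2, -1.2]
grip_width: 0.447
```

Call:
play_rows:
  plan:
    - [[0,0,1,0,0,0],[0,0,2,0,0,0],[0,0,3,0,0,0],[0,0,3,0,0,0]]

```text
t: 5.55
tool_pos: [502.9, 304.6, 12.6]
tcp_rot: [[0.904, 0.427, 0.004], [0.427, -0.904, 0.0], [0.004, 0.002, -1.0]]
wrist_force: [-2.1, -0.5, 8.0]
grip_width: 0.449
```

Call:
play_rows:
  plan:
    - [[0,0,0,0,0,0],[0,0,0,0,0,0],[0,0,0,0,0,0],[0,0,0,0,0,0],[0,0,0,0,0,0],[0,0,0,0,0,0]]
  gripper: -1

```text
t: 6.15
tool_pos: [502.9, 304.5, 12.4]
tcp_rot: [[0.904, 0.427, 0.004], [0.427, -0.904, 0.0], [0.004, 0.002, -1.0]]
wrist_force: [-0.1, 0.8, -0.1]
grip_width: 1.001
```

Call:
play_rows:
  plan:
    - [[0,0,-15,0,0,0],[0,0,-40,0,0,0],[0,0,-70,0,0,0],[0,0,-110,0,0,0],[0,0,-150,0,0,0]]

```text
t: 6.65
tool_pos: [501.7, 304.2, 163.2]
tcp_rot: [[0.905, 0.426, 0.002], [0.426, -0.905, -0.001], [0.002, 0.002, -1.0]]
wrist_force: [0.6, 0.1, -0.1]
grip_width: 1.003
```

```bash
python3 - <<'E'
from h import *
go(579,-14.5,160,25.3)
im=snap("scene","p1");u,v=map(int,proj("scene",(502,305,46)))
cv2.imwrite("pics/p1c.png",cv2.resize(im[v-50:v+50,u-60:u+60],None,fx=4,fy=4,interpolation=2)[...,::-1])
E
```

```text
(579, -14.5, 160, 25.3) -> [-66.0, 321.2, 3.6, 0.1, -0.1, -0.1] from [501.7 304.2 163.2]
```

View pics/p1c.png

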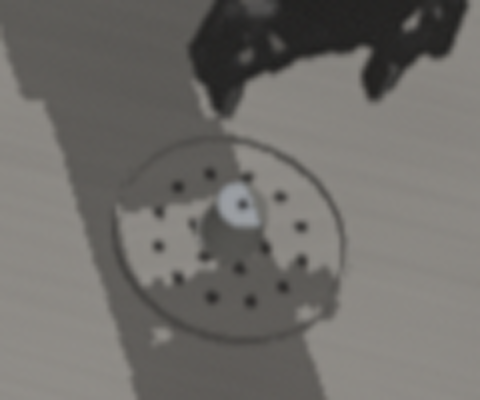

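round_small stands upright in the round tray, with its dot at (242,204) in the crop. Next is round_medium.

Call:
play_rows:
  plan:
    - [[-6,29,0,0,0,0],[-16,78,0,0,0,0],[-26,126,0,0,0,0],[-36,175,0,0,0,0],[-46,223,0,0,0,0],[-56,272,10,0,0,0],[-64,310,30,0,0,0],[-66,321,50,0,0,0]]

```text
t: 7.5
tool_pos: [585.3, -16.2, 120.0]
tcp_rot: [[0.906, 0.423, 0.017], [0.423, -0.906, 0.003], [0.017, 0.004, -1.0]]
wrist_force: [-0.5, 1.0, -1.4]
grip_width: 1.003
```

```bash
python3 - <<'E'
from h import *
go(579,-14.5,12,25.3)
im=snap("top","p1t")
for n,i in(("scene",cv2.imread("pics/p1.png")[...,::-1]),("top",im)):
    uv=dot(i,proj(n,(502,305,46)),4);print(n,uv,ray(n,uv,46))
E
```

```text
(579, -14.5, 12, 25.3) -> [-6.8, -4.7, 107.9, 0.2, -1.0, -0.3] from [585.3 -16.2 120. ]
scene [442.42465753 197.37756849] [499.48694264 307.26166625  46.        ]
top [187.89873418 246.69620253] [500.93510168 304.04486633  46.        ]
```

Call:
play_rows:
  plan:
    - [[-7,-5,10,0,-1,0],[-7,-5,30,0,-1,0],[-7,-5,55,0,-1,0],[-7,-5,80,0,-1,0],[-7,-5,98,0,-1,0],[-7,-5,108,0,-1,0],[-7,-5,108,0,-1,0]]

```text
t: 8.25
tool_pos: [574.0, -12.8, 7.0]
tcp_rot: [[0.905, 0.424, -0.009], [0.424, -0.905, -0.003], [-0.01, -0.001, -1.0]]
wrist_force: [-0.7, 1.2, -0.5]
grip_width: 1.001
```

Call:
play_rows:
  plan:
    - [[0,0,0,0,0,0],[0,0,0,0,0,0],[0,0,0,0,0,0],[0,0,0,0,0,0],[0,0,0,0,0,0],[0,0,0,0,0,0],[0,0,0,0,0,0]]
  gripper: 1

```text
t: 8.95
tool_pos: [575.1, -12.8, 8.8]
tcp_rot: [[0.905, 0.424, -0.006], [0.424, -0.905, -0.003], [-0.007, 0.0, -1.0]]
wrist_force: [-1.5, 1.1, 6.2]
grip_width: 0.611
```

Call:
play_rows:
  plan:
    - [[0,0,-15,0,0,0],[0,0,-40,0,0,0],[0,0,-70,0,0,0],[0,0,-100,0,0,0],[0,0,-125,0,0,0],[0,0,-135,0,0,0]]

```text
t: 9.55
tool_pos: [577.6, -12.5, 147.1]
tcp_rot: [[0.906, 0.424, -0.0], [0.424, -0.906, -0.004], [-0.002, 0.003, -1.0]]
wrist_force: [0.7, -0.3, -1.2]
grip_width: 0.609
```

```bash
python3 - <<'E'
from h import *
go(501,305,145,25.3)
im=snap("scene","g3");u,v=map(int,proj("scene",(579,-15,150)))
cv2.imwrite("pics/g3c.png",cv2.resize(im[v-50:v+50,u-60:u+60],None,fx=4,fy=4,interpolation=2)[...,::-1])
E
```

```text
(501, 305, 145, 25.3) -> [65.3, -320.0, 1.0, 0.2, 0.1, -0.2] from [577.6 -12.5 147.1]
```

View pics/g3c.png

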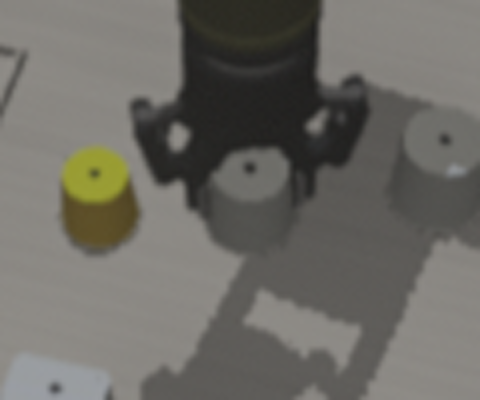

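Call:
play_rows:
  plan:
    - [[6,-30,0,0,0,0],[16,-78,0,0,0,0],[26,-126,0,0,0,0],[36,-174,0,0,0,0],[45,-222,0,0,0,0],[55,-269,0,0,0,0],[62,-308,10,0,0,0],[63,-319,25,0,0,0]]

```text
t: 10.4
tool_pos: [498.4, 307.2, 120.6]
tcp_rot: [[0.904, 0.427, 0.001], [0.427, -0.904, -0.002], [0.0, 0.002, -1.0]]
wrist_force: [-0.1, -0.9, -1.1]
grip_width: 0.608
```

```bash
python3 - <<'E'
from h import *
i=cv2.imread("pics/g3.png")[...,::-1];u,v=map(int,proj("scene",(579,-15,150)))
uv=dot(i,(u-60+250/4,v-50+168/4),4);print(ray("scene",uv,192.3)-[577.6,-12.5,0])
go(498,304,14,25.3)
im=snap("scene","q3");u,v=map(int,proj("scene",(500,305,100)));s=bot.get_state()["tool_pos"];z=s[2]+45.2
uv=dot(im,proj("scene",(s[0]+2.9,s[1]+1.4,z)),5);print(uv,ray("scene",uv,z)-s)
E
```

```text
[  2.6905178    1.76024108 192.3       ]
(498, 304, 14, 25.3) -> [-1.8, 2.5, 106.6, 0.1, -0.0, 0.0] from [498.4 307.2 120.6]
[452.2238287  170.99267936] [-3.5551429  -4.17443529 45.2       ]
```

Call:
play_rows:
  plan:
    - [[-2,2.5,10,0,0,0],[-2,2.5,30,0,0,0],[-2,2.5,50,0,0,0],[-2,2.5,70,0,0,0],[-2,2.5,85,0,0,0],[-2,2.5,95,0,0,0],[-2,2.5,101,0,0,0],[-2,2.5,104,0,0,0]]

```text
t: 11.25
tool_pos: [495.0, 301.7, 12.9]
tcp_rot: [[0.904, 0.427, -0.005], [0.427, -0.904, -0.005], [-0.007, 0.002, -1.0]]
wrist_force: [0.1, -0.1, 0.7]
grip_width: 0.607
```

Call:
play_rows:
  plan:
    - [[0,0,1,0,0,0],[0,0,2,0,0,0],[0,0,3,0,0,0],[0,0,3,0,0,0]]

```text
t: 11.65
tool_pos: [495.1, 301.7, 12.7]
tcp_rot: [[0.904, 0.427, -0.004], [0.427, -0.904, -0.004], [-0.005, 0.002, -1.0]]
wrist_force: [-4.8, -1.7, 14.8]
grip_width: 0.612
```

Call:
play_rows:
  plan:
    - [[1,0,-1.5,0,0,0],[1,0,-1.5,0,0,0],[1,0,-1.5,0,0,0],[1,0,-1.5,0,0,0],[1,0,-1.5,0,0,0],[1,0,-1.5,0,0,0]]
  gripper: -1

```text
t: 12.25
tool_pos: [495.8, 302.0, 13.9]
tcp_rot: [[0.904, 0.427, -0.005], [0.427, -0.904, -0.004], [-0.006, 0.002, -1.0]]
wrist_force: [-0.2, -0.4, 0.2]
grip_width: 1.0
```

Call:
play_rows:
  plan:
    - [[0,0,-15,0,0,0],[0,0,-40,0,0,0],[0,0,-80,0,0,0],[0,0,-120,0,0,0],[0,0,-150,0,0,0]]

```text
t: 12.75
tool_pos: [497.1, 303.0, 166.1]
tcp_rot: [[0.904, 0.427, -0.003], [0.427, -0.904, -0.003], [-0.004, 0.002, -1.0]]
wrist_force: [0.4, 0.4, -0.1]
grip_width: 1.002
```

```bash
python3 - <<'E'
from h import *
go(436,84,150,25.3)
im=snap("scene","p2");u,v=map(int,proj("scene",(500,305,58)))
uv=dot(im,(u,v),4);print(ray("scene",uv,58))
cv2.imwrite("pics/p2c.png",cv2.resize(im[v-40:v+40,u-50:u+50],None,fx=4,fy=4,interpolation=2)[...,::-1])
E
```

```text
(436, 84, 150, 25.3) -> [-148.6, 171.9, 17.0, 0.1, 0.2, -0.0] from [497.1 303.  166.1]
[494.63851617 306.97980658  58.        ]
```

View pics/p2c.png

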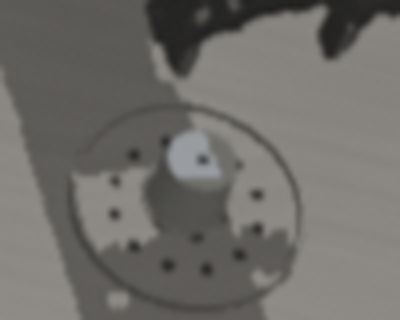

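round_medium stands flat over round_small, dot at (203,159) in the crop. Next is round_large.

Call:
play_rows:
  plan:
    - [[-16,18,0,0,0,0],[-46,53,0,0,0,0],[-78,90,0,0,0,0],[-110,127,0,0,0,0],[-138,160,10,0,0,0],[-148,172,30,0,0,0],[-148,172,50,0,0,0],[-148,172,60,0,0,0]]

```text
t: 13.6
tool_pos: [438.2, 84.9, 109.2]
tcp_rot: [[0.905, 0.425, 0.002], [0.425, -0.905, 0.0], [0.002, 0.001, -1.0]]
wrist_force: [-1.2, -0.4, 0.1]
grip_width: 1.005
```

```bash
python3 - <<'E'
from h import *
im=snap("top","p2t")
uv=dot(im,proj("top",(498,304,58)),3);print(uv,ray("top",uv,58))
uv=dot(im,(193.1,245.4),3)
go(436,84,16,25.3)
E
```

```text
[186.46453366 248.56670691] [497.70706466 303.30921832  58.        ]
(436, 84, 16, 25.3) -> [-2.3, 0.3, 92.3, 0.0, -0.0, -0.1] from [437.9  85.2 108.3]
```

Call:
play_rows:
  plan:
    - [[-2,0,10,0,0,0],[-2,0,30,0,0,0],[-2,0,50,0,0,0],[-2,0,68,0,0,0],[-2,0,82,0,0,0],[-2,0,88,0,0,0],[-2,0,89,0,0,0]]

```text
t: 14.35
tool_pos: [436.2, 84.9, 18.9]
tcp_rot: [[0.904, 0.427, -0.0], [0.427, -0.904, 0.0], [-0.0, -0.0, -1.0]]
wrist_force: [0.2, 0.4, 0.2]
grip_width: 1.0
```

Call:
play_rows:
  plan:
    - [[0,0,0,0,0,0],[0,0,0,0,0,0],[0,0,0,0,0,0],[0,0,0,0,0,0],[0,0,0,0,0,0],[0,0,0,0,0,0]]
  gripper: 1

```text
t: 14.95
tool_pos: [437.0, 85.1, 20.2]
tcp_rot: [[0.904, 0.427, 0.002], [0.427, -0.904, 0.0], [0.002, 0.0, -1.0]]
wrist_force: [-0.3, 1.0, 5.9]
grip_width: 0.736
```

Call:
play_rows:
  plan:
    - [[0,0,-15,0,0,0],[0,0,-40,0,0,0],[0,0,-70,0,0,0],[0,0,-100,0,0,0],[0,0,-125,0,0,0],[0,0,-135,0,0,0]]

```text
t: 15.55
tool_pos: [438.4, 85.2, 158.1]
tcp_rot: [[0.904, 0.427, 0.008], [0.427, -0.904, 0.001], [0.007, 0.002, -1.0]]
wrist_force: [-0.1, 0.0, -0.8]
grip_width: 0.739
```

```bash
python3 - <<'E'
from h import *
go(498.5,304,145,25.3)
im=snap("scene","g4");u,v=map(int,proj("scene",(436,84,170)))
cv2.imwrite("pics/g4c.png",cv2.resize(im[v-50:v+50,u-60:u+60],None,fx=4,fy=4,interpolation=2)[...,::-1])
E
```

```text
(498.5, 304, 145, 25.3) -> [147.7, -172.2, 13.8, 0.1, -0.4, -0.0] from [438.4  85.2 158.1]
```

View pics/g4c.png

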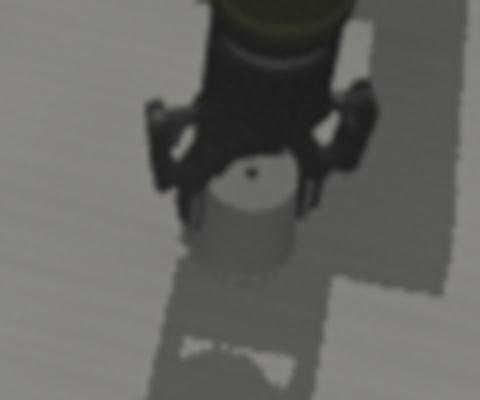

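round_large is held level, dot at (252,173) in the crop.

Call:
play_rows:
  plan:
    - [[16,-18,0,0,0,0],[44,-52,0,0,0,0],[75,-88,0,0,0,0],[107,-125,0,0,0,0],[135,-158,0,0,0,0],[149,-172,10,0,0,0],[149,-172,25,0,0,0],[149,-172,30,0,0,0]]

```text
t: 16.4
tool_pos: [498.1, 303.7, 125.8]
tcp_rot: [[0.904, 0.428, 0.003], [0.428, -0.904, -0.002], [0.002, 0.003, -1.0]]
wrist_force: [-0.5, -0.9, -1.9]
grip_width: 0.735
```

```bash
python3 - <<'E'
from h import *
go(499.5,304.5,26,25.3)
E
```

```text
(499.5, 304.5, 26, 25.3) -> [1.4, -0.5, 99.8, 0.2, -0.1, 0.1] from [498.1 303.7 125.8]
```

Call:
play_rows:
  plan:
    - [[1.5,-0.5,10,0,0,0],[1.5,-0.5,30,0,0,0],[1.5,-0.5,45,0,0,0],[1.5,-0.5,55,0,0,0],[1.5,-0.5,55,0,0,0]]

```text
t: 16.9
tool_pos: [498.1, 303.2, 69.0]
tcp_rot: [[0.904, 0.427, -0.0], [0.427, -0.904, -0.004], [-0.002, 0.003, -1.0]]
wrist_force: [0.3, -0.5, -1.2]
grip_width: 0.742
```

```bash
python3 - <<'E'
from h import *
go(499.5,304.5,26,25.3)
E
```

```text
(499.5, 304.5, 26, 25.3) -> [1.9, -0.7, 43.0, 0.2, 0.1, -0.0] from [498.1 303.2  69. ]
```

Call:
play_rows:
  plan:
    - [[2,-0.5,8,0,0,0],[3,-0.5,18,0,0,0],[3,-0.5,28,0,0,0],[3,-0.5,36,0,0,0],[3,-0.5,40,0,0,0],[3,-0.5,42,0,0,0],[3,-0.5,43,0,0,0],[3,-0.5,43,0,0,0]]

```text
t: 17.7
tool_pos: [500.7, 304.9, 26.1]
tcp_rot: [[0.904, 0.427, -0.0], [0.427, -0.904, -0.004], [-0.002, 0.003, -1.0]]
wrist_force: [-0.3, 0.6, -1.6]
grip_width: 0.74
```

Call:
play_rows:
  plan:
    - [[0,0,1,0,0,0],[0,0,2,0,0,0],[0,0,3,0,0,0],[0,0,3,0,0,0]]

```text
t: 18.1
tool_pos: [501.0, 305.0, 24.3]
tcp_rot: [[0.904, 0.427, 0.001], [0.427, -0.904, -0.003], [-0.001, 0.003, -1.0]]
wrist_force: [-1.4, -0.7, 5.5]
grip_width: 0.735
```

Contact came at 24.3 mm, as expected for the tray floor. Releasing, and turning toward yaw 90 for the oblongs.

Call:
play_rows:
  plan:
    - [[0,0,-0.5,0,0,0],[0,0,-0.5,0,0,0],[0,0,-0.5,0,0,0],[0,0,-0.5,0,0,0],[0,0,-0.5,0,0,0],[0,0,-0.5,0,0,0]]
  gripper: -1

```text
t: 18.7
tool_pos: [501.0, 305.0, 24.6]
tcp_rot: [[0.904, 0.427, 0.001], [0.427, -0.904, -0.003], [-0.001, 0.003, -1.0]]
wrist_force: [0.1, 0.5, 0.0]
grip_width: 1.002
```

Call:
play_rows:
  plan:
    - [[0,0,-15,0,0,0],[0,0,-40,0,0,0],[0,0,-80,0,0,0],[0,0,-120,0,0,0],[0,0,-150,0,0,0],[0,0,-160,0,0,0]]

```text
t: 19.3
tool_pos: [502.8, 306.6, 188.5]
tcp_rot: [[0.904, 0.427, 0.007], [0.427, -0.904, -0.0], [0.006, 0.003, -1.0]]
wrist_force: [0.9, 0.7, 0.6]
grip_width: 1.006
```

```bash
python3 - <<'E'
from h import *
go(688.2,-110,180,90)
im=snap("scene","p3");u,v=map(int,proj("scene",(500,305,70)))
cv2.imwrite("pics/p3c.png",cv2.resize(im[v-40:v+40,u-50:u+50],None,fx=4,fy=4,interpolation=2)[...,::-1])
E
```

```text
(688.2, -110, 180, 90) -> [-10.5, 455.8, 9.8, 0.3, -0.2, -64.7] from [502.8 306.6 188.5]
```

View pics/p3c.png

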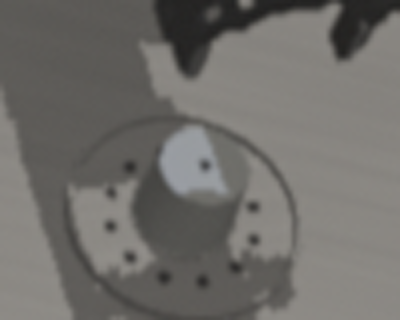

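round_large stands level over the nest, dot at (205,165) in the crop. Next is oblong_small.

Call:
play_rows:
  plan:
    - [[-1,30,0,0,0,-8],[-2,75,0,0,0,-16],[-3,120,0,0,0,-24],[-4,165,0,0,0,-32],[-5,210,0,0,0,-40],[-6,255,0,0,0,-48],[-7,300,0,0,0,-56],[-8,345,0,0,0,-64]]

```text
t: 20.15
tool_pos: [642.2, -10.5, 187.0]
tcp_rot: [[0.007, 1.0, 0.003], [1.0, -0.007, 0.0], [0.0, 0.003, -1.0]]
wrist_force: [0.1, -0.1, -1.4]
grip_width: 0.995
```

```bash
python3 - <<'E'
from h import *
go(688.2,-110,120,90)
im=snap("top","p3t")
uv=dot(im,proj("top",(500,304.5,70)),3);print(uv,ray("top",uv,70))
E
```

```text
(688.2, -110, 120, 90) -> [-99.3, 46.4, 67.1, 0.2, -0.0, -0.4] from [642.2 -10.5 187. ]
[184.07017544 247.96589376] [499.50791932 304.58311712  70.        ]
```

Call:
play_rows:
  plan:
    - [[-30,14,15,0,0,0],[-65,30,35,0,0,0],[-95,44,55,0,0,0],[-99,46,75,0,0,0],[-99,46,95,0,0,0],[-99,46,110,0,0,0],[-99,46,120,0,0,0],[-99,46,120,0,0,0]]

```text
t: 21.0
tool_pos: [691.0, -116.9, 65.5]
tcp_rot: [[0.002, 1.0, 0.003], [1.0, -0.002, -0.005], [-0.005, 0.003, -1.0]]
wrist_force: [1.0, 0.4, 0.3]
grip_width: 0.998
```

```bash
python3 - <<'E'
from h import *
go(688.2,-110,9,90)
E
```

```text
(688.2, -110, 9, 90) -> [7.2, -2.9, 56.4, 0.2, 0.3, -0.1] from [ 691.  -116.9   65.5]
```

Call:
play_rows:
  plan:
    - [[6,-3,5,0,0,0],[6,-3,15,0,0,0],[6,-3,28,0,0,0],[6,-3,42,0,0,0],[6,-3,52,0,0,0],[6,-3,54,0,0,0],[6,-3,54,0,0,0]]

```text
t: 21.7
tool_pos: [687.7, -111.3, 10.5]
tcp_rot: [[0.002, 1.0, 0.001], [1.0, -0.002, -0.005], [-0.005, 0.001, -1.0]]
wrist_force: [0.5, -0.0, -0.2]
grip_width: 1.002
```

Call:
play_rows:
  plan:
    - [[0,0,0,0,0,0],[0,0,0,0,0,0],[0,0,0,0,0,0],[0,0,0,0,0,0],[0,0,0,0,0,0],[0,0,0,0,0,0],[0,0,0,0,0,0],[0,0,0,0,0,0]]
  gripper: 1

```text
t: 22.5
tool_pos: [688.2, -111.4, 11.3]
tcp_rot: [[0.002, 1.0, 0.003], [1.0, -0.002, -0.005], [-0.005, 0.003, -1.0]]
wrist_force: [0.1, -1.1, 5.0]
grip_width: 0.469
```

Call:
play_rows:
  plan:
    - [[0,0,-15,0,0,0],[0,0,-40,0,0,0],[0,0,-70,0,0,0],[0,0,-100,0,0,0],[0,0,-120,0,0,0],[0,0,-120,0,0,0]]

```text
t: 23.1
tool_pos: [690.3, -111.2, 135.6]
tcp_rot: [[0.002, 1.0, 0.01], [1.0, -0.002, -0.007], [-0.007, 0.01, -1.0]]
wrist_force: [0.8, -0.2, -0.9]
grip_width: 0.469
```

```bash
python3 - <<'E'
from h import *
go(503,-314,120,90)
im=snap("scene","g5");u,v=map(int,proj("scene",(688,-110,150)))
cv2.imwrite("pics/g5c.png",cv2.resize(im[v-50:v+50,u-60:u+60],None,fx=4,fy=4,interpolation=2)[...,::-1])
E
```

```text
(503, -314, 120, 90) -> [-203.1, -187.0, 15.2, 0.6, 0.4, -0.1] from [ 690.3 -111.2  135.6]
```

View pics/g5c.png

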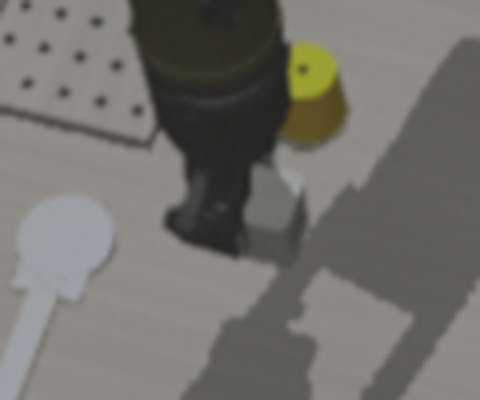

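oblong_small is gripped at 40 mm opening and lifted, seen partly behind the finger at (275,215) in the crop.

Call:
play_rows:
  plan:
    - [[-20,-18,0,0.3,0.2,0],[-52,-48,0,0.6,0.4,0],[-86,-79,0,0.6,0.4,0],[-120,-110,0,0.6,0.4,0],[-154,-141,0,0.6,0.4,0],[-185,-170,5,0.6,0.4,0],[-204,-187,10,0.6,0.4,0],[-204,-187,20,0.6,0.4,0]]

```text
t: 23.95
tool_pos: [498.2, -316.6, 111.9]
tcp_rot: [[0.006, 1.0, -0.007], [1.0, -0.006, 0.002], [0.001, -0.007, -1.0]]
wrist_force: [-0.3, 0.7, -0.9]
grip_width: 0.468
```

```bash
python3 - <<'E'
from h import *
go(503,-315,17,90)
E
```

```text
(503, -315, 17, 90) -> [1.5, 5.5, 94.9, -0.4, -0.1, -0.4] from [ 498.2 -316.6  111.9]
```

Call:
play_rows:
  plan:
    - [[1,4,10,-0.2,0,0],[1,4,30,-0.2,0,-0.4],[1,4,48,-0.2,0,-0.4],[1,4,65,-0.2,0,-0.4],[1,4,78,-0.2,0,-0.4],[1,4,87,-0.2,0,-0.4],[1,4,92,-0.2,0,-0.4],[1,4,92,-0.2,0,-0.4]]

```text
t: 24.75
tool_pos: [501.5, -315.0, 19.1]
tcp_rot: [[-0.001, 1.0, -0.005], [1.0, 0.001, 0.002], [0.002, -0.005, -1.0]]
wrist_force: [0.3, 0.4, -1.8]
grip_width: 0.468
```

Call:
play_rows:
  plan:
    - [[0,0,1,0,0,0],[0,0,2,0,0,0],[0,0,3,0,0,0],[0,0,3,0,0,0]]

```text
t: 25.15
tool_pos: [501.6, -315.2, 16.5]
tcp_rot: [[-0.001, 1.0, -0.004], [1.0, 0.001, 0.002], [0.002, -0.004, -1.0]]
wrist_force: [0.2, 0.7, -1.5]
grip_width: 0.467
```

Call:
play_rows:
  plan:
    - [[0,0,1,0,0,0],[0,0,2,0,0,0],[0,0,2,0,0,0]]

```text
t: 25.45
tool_pos: [501.8, -315.3, 15.4]
tcp_rot: [[-0.001, 1.0, -0.003], [1.0, 0.001, 0.001], [0.001, -0.003, -1.0]]
wrist_force: [-1.4, 0.4, 4.7]
grip_width: 0.467
```

Call:
play_rows:
  plan:
    - [[0,0,0,0,0,0],[0,0,0,0,0,0],[0,0,0,0,0,0],[0,0,0,0,0,0],[0,0,0,0,0,0],[0,0,0,0,0,0]]
  gripper: -1

```text
t: 26.05
tool_pos: [501.7, -315.3, 15.3]
tcp_rot: [[-0.001, 1.0, -0.004], [1.0, 0.001, 0.001], [0.001, -0.004, -1.0]]
wrist_force: [-0.3, 1.1, -0.6]
grip_width: 0.999
```

Call:
play_rows:
  plan:
    - [[0,0,-15,0,0,0],[0,0,-40,0,0,0],[0,0,-80,0,0,0],[0,0,-120,0,0,0],[0,0,-150,0,0,0],[0,0,-170,0,0,0]]

```text
t: 26.65
tool_pos: [503.2, -316.2, 188.1]
tcp_rot: [[-0.001, 1.0, -0.0], [1.0, 0.001, -0.001], [-0.001, -0.0, -1.0]]
wrist_force: [0.5, -0.7, -0.8]
grip_width: 1.005
```

```bash
python3 - <<'E'
from h import *
go(695,104.3,185,127.2)
im=snap("scene","p5");u,v=map(int,proj("scene",(502,-314,50)))
cv2.imwrite("pics/p5c.png",cv2.resize(im[v-50:v+50,u-60:u+60],None,fx=4,fy=4,interpolation=2)[...,::-1])
E
```

```text
(695, 104.3, 185, 127.2) -> [420.3, 192.2, 2.7, -0.0, 0.0, -37.1] from [ 503.2 -316.2  188.1]
```

View pics/p5c.png

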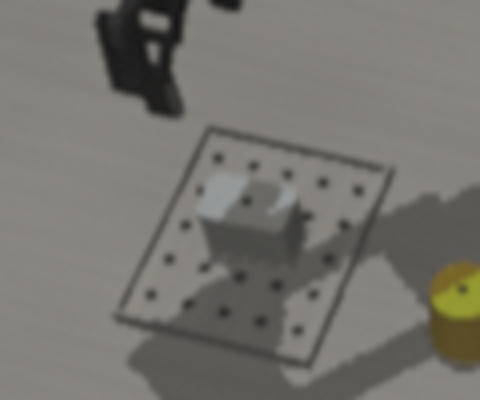

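oblong_small stands flat and central in the oblong tray, dot at (247,201) in the crop. Next is oblong_large.

Call:
play_rows:
  plan:
    - [[30,14,0,0,0,-5],[75,34,0,0,0,-10],[120,55,0,0,0,-15],[165,75,0,0,0,-20],[210,96,0,0,0,-25],[255,117,0,0,0,-30],[300,137,0,0,0,-35],[345,158,0,0,0,-37]]

```text
t: 27.5
tool_pos: [662.3, 30.0, 189.5]
tcp_rot: [[-0.605, 0.796, 0.002], [0.796, 0.605, -0.004], [-0.004, -0.0, -1.0]]
wrist_force: [1.3, -0.0, 0.6]
grip_width: 1.001
```

```bash
python3 - <<'E'
from h import *
im=snap("top","p5t")
uv=dot(im,proj("top",(502,-314,50)),4);print(uv,ray("top",uv,50))
go(695,104.3,130,127.2)
E
```

```text
[487.492569 249.764862] [ 500.98622856 -313.85623389   50.        ]
(695, 104.3, 130, 127.2) -> [34.9, 62.7, 59.9, 0.4, 0.1, 0.3] from [666.   38.3 189.5]
```

Call:
play_rows:
  plan:
    - [[18,32,5,0,0,0],[33,60,15,0,0,0],[35,62,30,0,0,0],[35,62,50,0,0,0],[35,62,60,0,0,0],[35,62,70,0,0,0],[35,62,70,0,0,0]]

```text
t: 28.25
tool_pos: [693.0, 103.0, 117.9]
tcp_rot: [[-0.608, 0.794, 0.003], [0.794, 0.608, 0.003], [0.0, 0.004, -1.0]]
wrist_force: [-0.3, 0.1, 0.5]
grip_width: 1.003
```

```bash
python3 - <<'E'
from h import *
go(695,104.3,18,127.2)
E
```

```text
(695, 104.3, 18, 127.2) -> [-0.2, 1.9, 100.0, 0.3, -0.0, 0.2] from [693.  103.  117.9]
```

Call:
play_rows:
  plan:
    - [[0,2,10,0,0,0],[0,2,30,0,0,0],[0,2,50,0,0,0],[0,2,70,0,0,0],[0,2,85,0,0,0],[0,2,94,0,0,0],[0,2,96,0,0,0],[0,2,96,0,0,0]]

```text
t: 29.05
tool_pos: [695.3, 104.5, 22.1]
tcp_rot: [[-0.608, 0.794, 0.004], [0.794, 0.608, 0.003], [-0.0, 0.005, -1.0]]
wrist_force: [0.2, -0.2, 0.7]
grip_width: 0.996
```

Call:
play_rows:
  plan:
    - [[0,0,0,0,0,0],[0,0,0,0,0,0],[0,0,0,0,0,0],[0,0,0,0,0,0],[0,0,0,0,0,0],[0,0,0,0,0,0],[0,0,0,0,0,0]]
  gripper: 1
  grip_force: 50

```text
t: 29.75
tool_pos: [696.4, 104.6, 23.5]
tcp_rot: [[-0.608, 0.794, 0.006], [0.794, 0.608, 0.003], [-0.002, 0.007, -1.0]]
wrist_force: [0.6, 0.6, 5.5]
grip_width: 0.693
```

Call:
play_rows:
  plan:
    - [[0,0,-15,0,0,0],[0,0,-40,0,0,0],[0,0,-70,0,0,0],[0,0,-100,0,0,0],[0,0,-130,0,0,0],[0,0,-135,0,0,0]]

```text
t: 30.35
tool_pos: [698.0, 104.4, 163.7]
tcp_rot: [[-0.608, 0.794, 0.015], [0.794, 0.608, 0.004], [-0.006, 0.014, -1.0]]
wrist_force: [0.9, -0.3, -1.6]
grip_width: 0.696
```

```bash
python3 - <<'E'
from h import *
go(501.5,-314,150,90)
im=snap("scene","g6");u,v=map(int,proj("scene",(695,104,160)))
cv2.imwrite("pics/g6c.png",cv2.resize(im[v-50:v+50,u-60:u+60],None,fx=4,fy=4,interpolation=2)[...,::-1])
E
```

```text
(501.5, -314, 150, 90) -> [-212.9, -410.4, 9.3, 0.9, 0.1, 37.4] from [698.  104.4 163.7]
```

View pics/g6c.png

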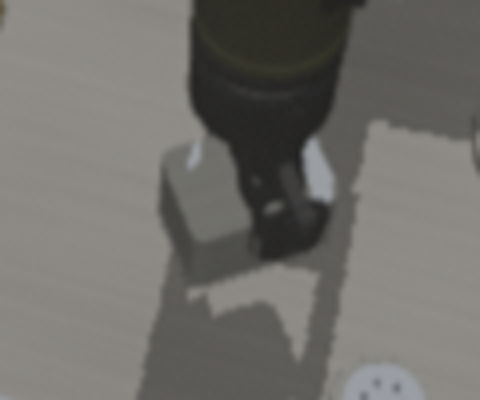

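oblong_large is held at about 59 mm opening, body around (210,210) in the crop, clear of the shaker.

Call:
play_rows:
  plan:
    - [[-14,-28,0,0.4,0,4],[-34,-68,0,0.8,0,9],[-54,-108,0,0.8,0,14],[-75,-148,0,0.8,0,19],[-96,-188,0,0.8,0,24],[-117,-228,0,0.8,0,29],[-138,-268,0,0.8,0,34],[-158,-306,0,0.8,0,37.4]]

```text
t: 31.2
tool_pos: [547.8, -208.0, 157.5]
tcp_rot: [[0.003, 1.0, -0.004], [1.0, -0.003, 0.001], [0.001, -0.004, -1.0]]
wrist_force: [-0.1, -0.6, -0.3]
grip_width: 0.694
```

```bash
python3 - <<'E'
from h import *
go(501.5,-314,140,90)
E
```

```text
(501.5, -314, 140, 90) -> [-106.1, -46.0, 17.6, -0.2, -0.0, -0.2] from [ 547.8 -208.   157.5]
```

Call:
play_rows:
  plan:
    - [[-30,-13,0,0,0,0],[-65,-28,0,0,0,0],[-95,-41,0,0,0,0],[-105,-45,10,0,0,0],[-105,-45,25,0,0,0],[-105,-45,40,0,0,0],[-105,-45,50,0,0,0],[-105,-45,50,0,0,0]]

```text
t: 32.0
tool_pos: [500.7, -311.0, 104.8]
tcp_rot: [[0.002, 1.0, -0.008], [1.0, -0.002, 0.004], [0.004, -0.008, -1.0]]
wrist_force: [0.1, -0.1, -0.9]
grip_width: 0.7
```

```bash
python3 - <<'E'
from h import *
go(501.5,-314,29,90)
E
```

```text
(501.5, -314, 29, 90) -> [-3.3, 1.4, 75.7, -0.5, -0.2, -0.1] from [ 500.7 -311.   104.8]
```

Call:
play_rows:
  plan:
    - [[-3,1,8,-0.3,-0.2,0],[-3,1,22,-0.3,-0.2,0],[-3,1,38,-0.3,-0.2,0],[-3,1,52,-0.3,-0.2,0],[-3,1,63,-0.3,-0.2,0],[-3,1,70,-0.3,-0.2,0],[-3,1,74,-0.3,-0.2,0],[-3,1,74,-0.3,-0.2,0]]

```text
t: 32.8
tool_pos: [501.0, -313.6, 30.4]
tcp_rot: [[0.002, 1.0, -0.003], [1.0, -0.002, 0.001], [0.001, -0.003, -1.0]]
wrist_force: [-0.3, 0.3, -1.4]
grip_width: 0.694
```

Call:
play_rows:
  plan:
    - [[0,0,1,0,0,0],[0,0,2,0,0,0],[0,0,3,0,0,0],[0,0,3,0,0,0]]

```text
t: 33.2
tool_pos: [501.3, -313.8, 27.7]
tcp_rot: [[0.002, 1.0, -0.003], [1.0, -0.002, 0.001], [0.001, -0.003, -1.0]]
wrist_force: [0.5, -0.6, -0.2]
grip_width: 0.694
```

Call:
play_rows:
  plan:
    - [[0,0,0.5,0,0,0],[0,0,1,0,0,0],[0,0,1,0,0,0]]

```text
t: 33.5
tool_pos: [501.3, -313.8, 27.6]
tcp_rot: [[0.002, 1.0, -0.002], [1.0, -0.002, 0.0], [0.0, -0.002, -1.0]]
wrist_force: [-1.7, 1.5, 5.0]
grip_width: 0.7
```

Call:
play_rows:
  plan:
    - [[0,0,0,0,0,0],[0,0,0,0,0,0],[0,0,0,0,0,0],[0,0,0,0,0,0],[0,0,0,0,0,0],[0,0,0,0,0,0]]
  gripper: -1

```text
t: 34.1
tool_pos: [501.3, -313.8, 27.5]
tcp_rot: [[0.002, 1.0, -0.003], [1.0, -0.002, 0.0], [0.0, -0.003, -1.0]]
wrist_force: [-0.2, -0.0, 0.5]
grip_width: 1.002
```

Call:
play_rows:
  plan:
    - [[0,0,-15,0,0,0],[0,0,-40,0,0,0],[0,0,-80,0,0,0],[0,0,-120,0,0,0],[0,0,-150,0,0,0],[0,0,-170,0,0,0],[40,0,-170,0,0,0],[80,0,-170,0,0,0]]

```text
t: 34.9
tool_pos: [502.5, -234.2, 198.6]
tcp_rot: [[0.005, 1.0, -0.0], [1.0, -0.005, -0.001], [-0.001, -0.0, -1.0]]
wrist_force: [0.2, 0.7, -0.2]
grip_width: 1.001
```

Call:
play_rows:
  plan:
    - [[40,0,0,0,0,0],[80,0,0,0,0,0],[110,0,0,0,0,0],[130,0,0,0,0,0],[130,0,0,0,0,0],[130,0,0,0,0,0]]

```text
t: 35.5
tool_pos: [503.2, -104.3, 198.6]
tcp_rot: [[0.003, 1.0, 0.0], [1.0, -0.003, -0.002], [-0.002, 0.0, -1.0]]
wrist_force: [-0.5, -0.4, 0.8]
grip_width: 0.995
```

```bash
python3 - <<'E'
from h import *
im=snap("top","end_t");s=snap("scene","end_s")
for k,p in(("ol",(501.5,-314,66)),("rl",(499.5,304.6,70)),("shaker",(752,205.8,90))):
    for n,i in(("top",im),("scene",s)):
        uv=dot(i,proj(n,p),3);print(k,n,ray(n,uv,p[2]).round(1))
a=cv2.imread("pics/top0.png");b=im[...,::-1]
print("scoop diff",cv2.absdiff(a[85:190,435:480],b[85:190,435:480]).max(),"shaker",cv2.absdiff(a[100:145,215:255],b[100:145,215:255]).max())
cv2.imwrite("pics/end.png",np.vstack([b[40:320],s[100:300,:,::-1]]))
E
```

```text
ol top [nan nan nan]
ol scene [ 501.  -313.5   66. ]
rl top [499.5 304.6  70. ]
rl scene [500.1 305.3  70. ]
shaker top [750.7 203.4  90. ]
shaker scene [754.7 202.8  90. ]
scoop diff 22 shaker 21h.py:16: RuntimeWarning: invalid value encountered in divide
  return np.array([(w*xx).sum(),(w*yy).sum()])/w.sum()
```

View pics/end.png

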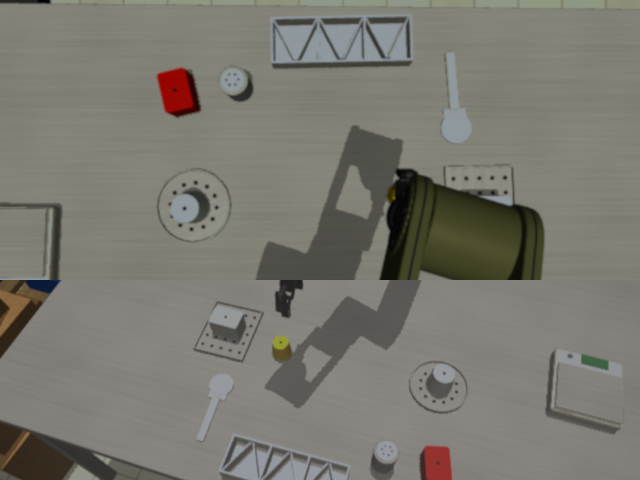

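Both nests stand flat, at about (186,208) and (227,317) in the stacked picture. The shaker and scoop look the same as at the start, and the arm is clear.

```bash
python3 -c "
from bench import bot
print(bot.finish_job())"
```

```text
the job is handed in; nothing more can be done
None
```

All five moulds are nested in their trays, and I handed the job in at about 35.6 s; it reported no verdict. The three round moulds are in the round tray and the two oblong ones in the oblong tray, each lowered slowly and released on light floor contact (5–15 N).

**Seating:** every floor contact came within about 0.2 mm of the expected height (4 mm above where each mould was picked up), so all five should be flat on the tray floors.

**Centring (x, y):**

| Mould | Position, mm | Offset from the one inside it |
|---|---|---|
| round_small | about (500.5, 305) | – |
| round_medium | (497.7, 303.3) | about 3 mm (limit 8) |
| round_large | (499.5, 304.6) | about 2 mm (limit 8) |
| oblong_small | (501, -314) | – |
| oblong_large | (501, -313.5) | under 1 mm (limit 13) |

**Bystanders:** the shaker and scoop areas of the top view changed by at most 22 of 255 grey levels from the first picture, consistent with neither having moved. The yellow and red look-alikes were not touched.

**Checks that failed or disagreed:**
- **oblong_large:** the last top-view reading failed because the arm was in the way, so its position rests on the scene view alone.
- **Shadowed readings:** a few scene-view readings, such as round_medium's after placing, disagreed by 3–5 mm because of shadow. I used the top view for those.
- **Shaker:** its measured position varied by a few mm because the dot finder picks out different lid holes, so the picture comparison is the better evidence.

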